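# Prop the incubator flap and take out the vial

### The job

Prop the sample incubator's spring-closed flap open by standing the tall metal post fully down in the well behind the flap's hinge, where it holds the flap's tail down. Then take the tall vial out of the chamber, keeping it upright, and set it down gently, standing wholly on the round cork pad. Leave the flap propped open.

Things in the scene. Friction and masses are not known exactly. Their poses are not given: they have to be found in the camera images.
- prop_grip (a point): Grip point of the prop, a tall plain round aluminium post, 28 mm thick, 150 mm tall, 0.22 kg, standing loose on the bench. On its axis, 130 mm above its foot, 20 mm below its top (grip it here); z up along the axis. The short post (75 mm) is not wanted.
- well (a point): Where to lower the post: point at deck level (105 mm up) over the well, a pit in the white incubator: x -26 to 26, y -58 to 24 mm, floor 75 mm below deck (a seated post's grip point is 55 mm above deck). Its axes: z up, y from the flap's hinge to the well; the hinge line lies along x at y = -62 mm. Behind it, the chamber: x -60 to 60, y -202 to -82 mm, floor 64 mm below deck.
- flap (a joint): Flap angle, rad: 0 shut (start), about 1.4 held by the post. Blue frame, clear window, 132 x 146 mm; open, it stands 150 mm above deck. Its steel tail slopes up over the well, tip 53 mm above deck. The post, lowered upright, pushes the tail down (up to 10 N) and the flap up; on the pit floor the tail pushes it up to 10 mm to +y, against the wall, and stays held. Let go unpropped, it springs shut.
- vial_mid (a point): Centre (on the axis, half-way up, z up) of the tall capped amber glass vial standing loose in the chamber: 25 mm in diameter, 60 mm tall, 50 g, at least 85 mm from the hinge line, 25 mm clear all round. Seen through the window while the flap is shut. The low vial (28 mm tall) nearer the hinge is not wanted.
- pad_top (a point): Centre of the upper face of the round cork pad fixed on the bench: 100 mm in diameter, top 4 mm above the bench, z up.

How it is judged (in metres and radians):
On the way, in this order (a step that is already met when the one before it is completed fails the run):
1. the post stands in the well, let go, and holds the flap open (value of joint flap above 1.1 rad and horizontal distance between prop_grip and well below 0.035 m and z of prop_grip in the frame of well below 0.065 m and contact force between the fingers and prop below 0.2 N and contact force between each of the arm, the fingers and flap below 0.2 N), for 0.3 s.
2. the tall vial is lifted out of the chamber, the flap still propped (z of vial_mid in the frame of well above 0.02 m and value of joint flap above 1.1 rad and horizontal distance between prop_grip and well below 0.035 m), for 0.1 s.
At the end, for the whole second after the job is handed in: The tall vial stands still and upright (8 degrees), its axis within 38 mm of the pad centre; the post stands in the well (grip point within 35 mm of the well point in plan, under 65 mm above deck, leaning under 14 degrees); the flap is open more than 1.1 rad (horizontal distance between vial_mid and pad_top below 0.038 m and z of vial_mid in the frame of pad_top below 0.035 m and angle between vial_mid's own z axis and vertical below 0.15 rad and linear speed of vial below 0.02 m/s and value of joint flap above 1.1 rad and horizontal distance between prop_grip and well below 0.035 m and z of prop_grip in the frame of well below 0.065 m and angle between prop_grip's own z axis and vertical below 0.25 rad); the robot touches nothing.
It fails at once if the vial is tipped by more than 45 degrees (angle between vial_mid's own z axis and vertical above 0.785 rad).
It fails at once if the vial is dropped or thrown on the pad (contact over 25 N) (contact force between vial and pad above 25 N).
It also fails if it takes over 59 s, if anything falls off the work surface, if the arm or the gripper's body presses on something with over 40 N, if the wrist force passes 120 N, or if a joint passes its speed limit or range.

### The arm

A 6-joint arm with a two-finger parallel gripper is mounted at the origin on the work surface. World frame = base frame: x ahead of the robot, y to its left, z up, the work surface at z = 0. Lengths are in m, angles in degrees, forces in N, time in s.
With the tool pointing down it reaches from about 0.375 to 0.9 m from the base axis. Payload 3.1 kg.
Tool frame: the origin (TCP) lies on the centre line of the jaws, within the pads' length; the fingertips stand 22 mm ahead of it and the grasp point (between the pads) lies 3 mm ahead of it; y points along the fingers, z is the direction in which the jaws open and shut, and the axes are right-handed (so a half turn about y gives the same grasp; the last joint's range is limited). The gripper opens to 87 mm and grips with 3 to 60 N. Pads are 19 mm wide; open, the fingers measure 117 mm over their backs; the gripper's body (75 mm by 190 mm) begins 51 mm behind the grasp point.
Start: joints at [58.012, 30.224, 82.088, -0, 67.689, -10.227], TCP at [0.232, 0.58, 0.216] pointing down, gripper open.
Joint ranges: [-176.69, 176.69], [-43.24, 126.21], [12.49, 139.97], [-82, 262], [0, 151.66], [-163.58, 163.58]. Speed limits (degrees/s): [159.86, 159.86, 180, 180, 180, 180].

### API

Orientations are given as a 3x3 rotation matrix whose columns are the frame's x, y, z axes.
In Python, from rig import bot gives the robot as it stands.
- The arm moves only by the tool jog_arm, never from a script. Its argument "motion" is one flat list of numbers, 6 for each row, row after row: the shift along the tool's x, y, z in mm, then the turn, a rotation vector about the tool's x, y, z in degrees. A call has 1 to 20 rows; each row is the pose to reach, as a shift and turn from the pose commanded when the call began, along the tool's axes at that moment; what a row does not reach only later rows make up. A row lasts 1/8 s, in which the tool goes at most 62.5 mm and 10.7 degrees, less where a joint would pass 70% of its speed; a pose out of reach is approached as far as the arm can. A call with a gripper value outside its range is refused whole. "gripper" is the opening, from 0 (shut) to 1 (fully open), set as the call begins (left out, the last holds). The fingers move at their own pace and stop on an object; the grip force is fixed at half the most. Time passes only in rows, so rows that repeat a pose let the fingers close. It gives the time, the measured TCP pose, the force and the opening at its end, in the units of the state.
- bot.read_state(): the state, without advancing time (a new reading comes with each control period).
- bot.capture(name): name is "scene" or "top" or "wrist"; returns (picture, depth): 480x640x3 uint8, red, green, blue; 480x640 float32, m along the optical axis (not along the pixel's ray), 0 where there is no reading.
- bot.get_calibration(name): a dict with "mtx" (3x3 intrinsics, pixels), "pose" (4x4, takes a point from camera to world coordinates); the wrist camera has in their place "hand_eye" (4x4, takes a point from camera to tool coordinates, whose origin is the TCP and whose axes are the tool frame's). Camera axes: x right, y up, looking along -z (the intrinsics and any distortion apply to the point x, -y, -z); pixel columns grow to the right and rows downward; lengths in m; the calibration is good to about 2 mm. The wrist camera is an equidistant fisheye: a pixel r from the principal point sees the ray r / f radians off the axis. A picture is of the moment at which its call begins: read the wrist's pose just before it. get_calibration takes no time and is no camera call.
- bot.hand_in(): hands the job in, once; it reports no verdict.
The state is a dict: "time_s": time; "joint_positions": joint angles; "qvel": joint speeds; "tau": joint torques, N m; "position": TCP position; "tcp_rot": TCP orientation; "force": force on the tool from outside, world axes, zero at the start; "moment": the same for the moment, N m; "opening": opening from 0.0 (shut) to 1.0 (fully open).
Only numpy, scipy, OpenCV 4.12 (cv2) and the standard library are available. Lean on these libraries where they do the work, as an engineer would, in place of code of your own. Each camera call takes 0.05 s, during which the arm holds its last target.

## Working session

There is one attempt and no reset: what is moved stays moved. The work goes in short steps, Python scripts to look and compute and a tool call to move; the robot and the scene stay as the last step left them, time stands still between calls to the robot, and variables do not carry over. Pictures are saved under pics/ and viewed, and the job is handed in when it is done.

Besides the shell and the picture viewer there is one more tool, called by a JSON object that holds its "method" and its "body". jog_arm: Moves the arm, as the interface text tells. Its arguments: {"type":"object","properties":{"motion":{"type":"array","items":{"type":"number"}},"gripper":{"type":"number"}},"required":["motion"]}

```bash
ls; mkdir -p pics; cat > h.py <<'E'
import numpy as np, cv2
from rig import bot
def snap(n,f):
    st=bot.read_state(); im,d=bot.capture(n)
    cv2.imwrite(f'pics/{f}.png',im[:,:,::-1]); np.savez(f'pics/{f}.npz',im=im,d=d,pos=st['position'],rot=st['tcp_rot'])
    return im,d,st
def w(n,d,u,v,z=None,r=1):
    """pixel->world using depth, or intersect with plane z"""
    c=bot.get_calibration(n);K=np.array(c['mtx']);P=np.array(c['pose'])
    a=np.array([(u-K[0,2])/K[0,0],-(v-K[1,2])/K[1,1],-1.0])
    if z is None:
        q=d[v-r:v+r+1,u-r:u+r+1];q=q[q>0];a=a*np.median(q) if len(q) else a*np.nan
        return P[:3,:3]@a+P[:3,3]
    g=P[:3,:3]@a; return P[:3,3]+g*(z-P[2,3])/g[2]
E
python3 - <<'E'
from h import *
for n in('scene','top','wrist'):
    snap(n,n+'0');c=bot.get_calibration(n);print(n,{k:np.round(v,4).tolist() if not isinstance(v,str) else v for k,v in c.items()})
s=bot.read_state();print(s)
E
```

```text
pics
scene {'mtx': [[574.0213, 0.0, 320.3343], [0.0, 574.0213, 239.96], [0.0, 0.0, 1.0]], 'pose': [[0.3586, -0.512, 0.7805, 1.3026], [0.9334, 0.2101, -0.291, -0.3304], [-0.015, 0.8329, 0.5533, 0.6735], [0.0, 0.0, 0.0, 1.0]]}
top {'mtx': [[577.7253, 0.0, 316.0483], [0.0, 577.7253, 247.7895], [0.0, 0.0, 1.0]], 'pose': [[0.0249, 0.9772, -0.2108, 0.276], [-0.9997, 0.0256, 0.0006, -0.0169], [0.006, 0.2107, 0.9775, 1.2417], [0.0, 0.0, 0.0, 1.0]]}
wrist {'mtx': [[371.6483, 0.0, 323.4573], [0.0, 371.6483, 235.9724], [0.0, 0.0, 1.0]], 'hand_eye': [[0.0002, -0.9689, -0.2473, -0.0669], [-0.0016, 0.2473, -0.9689, -0.1683], [1.0, 0.0006, -0.0015, -0.0009], [0.0, 0.0, 0.0, 1.0]]}
{'time_s': 0.15, 'joint_positions': array([ 5.80132385e+01,  3.02674584e+01,  8.21381982e+01,  8.44628813e-04,
        6.76887558e+01, -1.02255725e+01]), 'qvel': array([ 0.09103422, -0.1643414 , -0.17077771,  0.04002655, -0.07986116,
       -0.13195119]), 'tau': array([ 3.78497853e-04, -4.40427768e+01, -1.76841956e+01,  6.32890267e-02,
        5.52579481e-02, -1.20677782e-04]), 'position': array([0.2313641 , 0.58000178, 0.21539599]), 'tcp_rot': array([[ 9.28734956e-01, -8.84448223e-04,  3.70743306e-01],
       [-3.70744235e-01, -1.39039564e-03,  9.28733966e-01],
       [-3.05937229e-04, -9.99998642e-01, -1.61921311e-03]]), 'force': array([ 0.56908258, -0.05878609,  0.32249482]), 'moment': array([-0.02924891,  0.02028471, -0.05741337]), 'opening': 0.9993349884572137}
```

View pics/scene0.png

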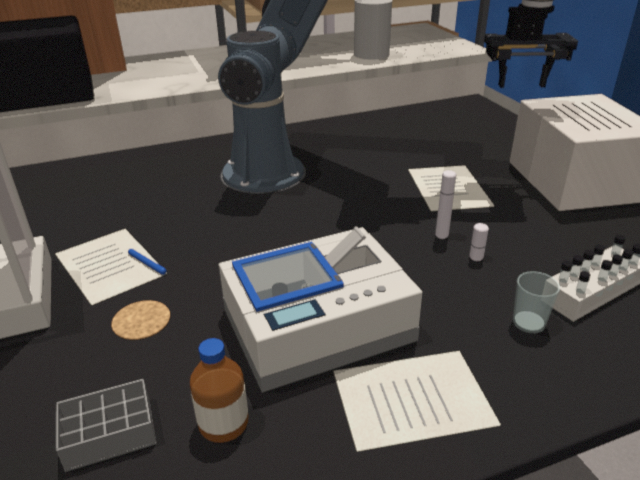

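View pics/top0.png

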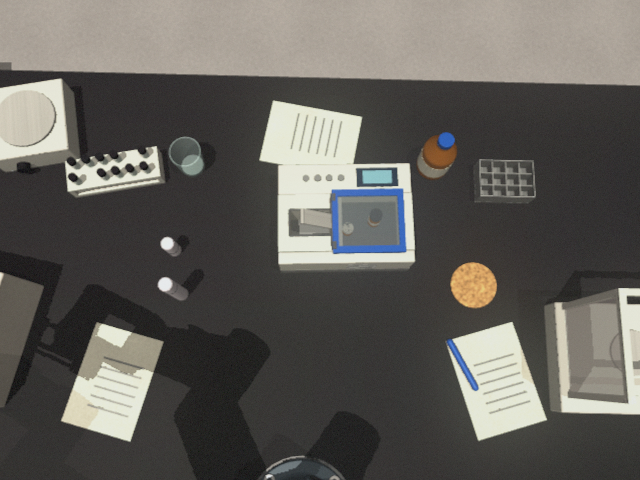

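The top view shows the tall post at about (165,285), the short post at (166,243), the incubator at (345,217), the tail and well left of the flap, the vial at about (375,216) and the cork pad at (473,285). I'll enlarge these.

```bash
python3 - <<'E'
import cv2
a=cv2.imread('pics/top0.png')
cv2.imwrite('pics/t_inc.png',cv2.resize(a[155:280,270:425],None,fx=5,fy=5,interpolation=cv2.INTER_CUBIC)[:600,:800])
b=cv2.resize(a[225:310,145:205],None,fx=6,fy=6,interpolation=cv2.INTER_CUBIC)
c=cv2.resize(a[250:320,440:510],None,fx=6,fy=6,interpolation=cv2.INTER_CUBIC)
import numpy as np
o=np.zeros((510,790,3),np.uint8);o[:510,:360]=b;o[:420,365:785]=c
cv2.imwrite('pics/t_pp.png',o)
s=cv2.imread('pics/scene0.png')
cv2.imwrite('pics/s_inc.png',cv2.resize(s[220:385,215:425],None,fx=3.6,fy=3.6,interpolation=cv2.INTER_CUBIC))
E
```

```text
(no output)
```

View pics/t_inc.png

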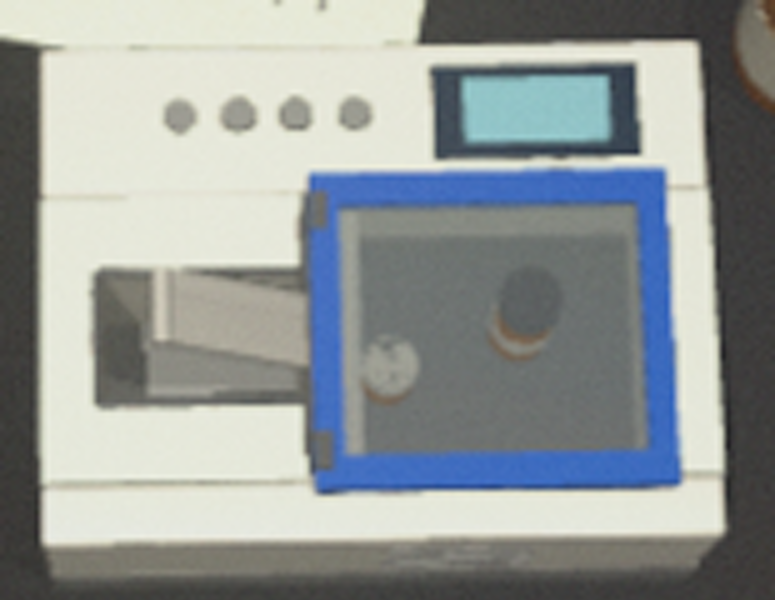

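View pics/t_pp.png

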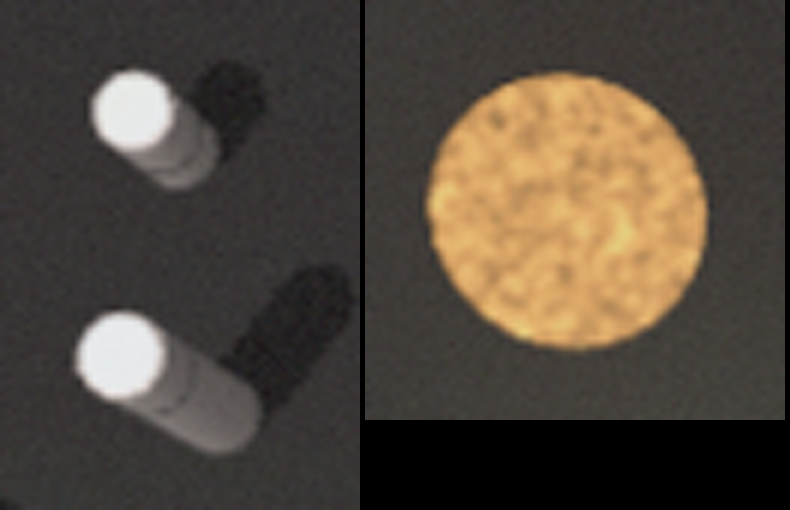

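View pics/s_inc.png

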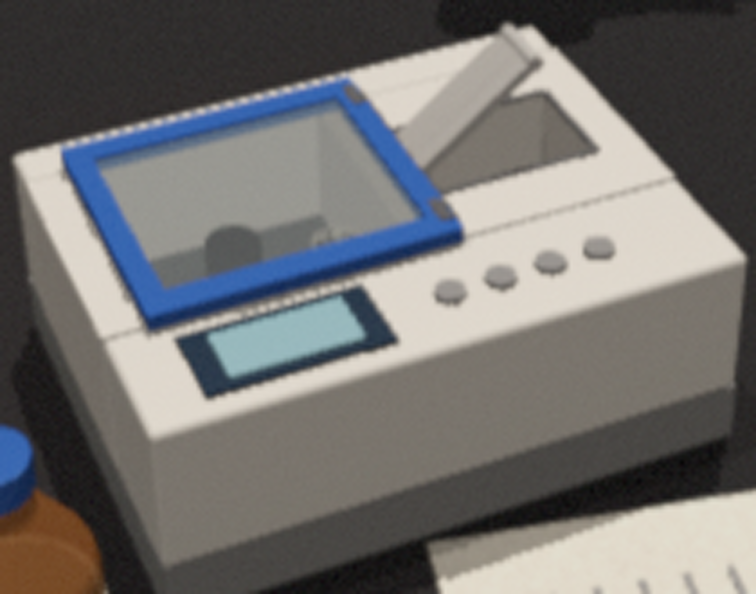

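The crops show well corners at about (97,270), (95,405) and the right side near x≈305. The vial cap is at about (531,298) in the crop. The post top is at (121,356) and its foot at about (219,412). The pad centre is at (567,211).

```bash
cat > m.py <<'E'
from h import *
d=np.load('pics/top0.npz')['d']; ds=np.load('pics/scene0.npz')['d']
def T(x,y,z,ox=270,oy=155,s=5): return w('top',None,ox+(x+.5)/s-.5,oy+(y+.5)/s-.5,z)
E
python3 - <<'E'
from m import *
f=lambda p:np.round(p*1e3,1)
for n,p in dict(wTL=(97,270),wBL=(95,405),wTR=(305,270),wBR=(306,402),deckTL=(40,45),deckTR=(699,42),deckBL=(42,545),deckBR=(724,540),seamL=(42,197),seamR=(708,187),seam2L=(42,484),seam2R=(718,472)).items(): print(n,f(T(*p,.105)))
for n,p in dict(fTL=(311,172),fTR=(664,170),fBL=(317,490),fBR=(680,484),hinge1=(318,210),hinge2=(322,450)).items(): print(n,f(T(*p,.113)))
print('vial',f(T(531,298,.101)),'low',f(T(390,363,.069)))
print('post top',f(T(121,356,.150,145,225,6)),'foot edge',f(T(219,412,0,145,225,6)), 'short',f(T(132,111,.075,145,225,6)))
print('pad',f(T(567-365,211,.004,440,250,6)))
for n,(u,v) in dict(post=(165,284),short=(166,243),pad=(473,285),deck=(300,185),floorcell=(350,230),vcap=(376,214)).items(): print('depth',n,f(w('top',d,u,v)))
# scene checks
for n,(u,v) in dict(post=(449,175),pad=(141,319),deck=(300,255),short=(480,228)).items(): print('sdepth',n,f(w('scene',ds,u,v)))
print('s post top',f(w('scene',None,449,175,.15)),'s pad',f(w('scene',None,141,319,.004)))
E
```

```text
wTL [601.5  39.7 105. ]
wBL [544.8  38.5 105. ]
wTR [603.8 -45.3 105. ]
wBR [548.3 -46.8 105. ]
deckTL [697.8  66.7 105. ]
deckTR [ 706.6 -207.3  105. ]
deckBL [486.8  57.7 105. ]
deckBR [ 495.9 -215.3  105. ]
seamL [632.   63.3 105. ]
seamR [ 643.6 -210.4  105. ]
seam2L [511.7  58.6 105. ]
seam2R [ 523.7 -213.2  105. ]
fTL [643.1 -46.7 113. ]
fTR [ 647.8 -191.1  113. ]
fBL [510.5 -51.6 113. ]
fBR [ 516.7 -196.6  113. ]
hinge1 [627.  -49.9 113. ]
hinge2 [526.9 -53.3 113. ]
vial [ 595.5 -138.1  101. ] low [574.7 -82.5  69. ]
post top [433.5 268.7 150. ] foot edge [435.7 271.1   0. ] short [529.4 291.4  75. ]
pad [ 470. -360.    4.]
depth post [433.3 268.2 150. ]
depth short [529.2 292.1  76.7]
depth pad [ 469.6 -359.8    2.6]
depth deck [652.2  18.7 106.1]
depth floorcell [557.4 -84.9 114.6]
depth vcap [ 592.2 -137.1  114.2]
sdepth post [443.9 263.1 149.8]
sdepth pad [ 472.7 -360.2    4. ]
sdepth deck [542.5 -84.3 113.5]
sdepth short [536.2 284.8  74.9]
s post top [444.2 262.9 150. ] s pad [ 472.7 -360.2    4. ]
```

Consistent: the post top measures z = 150, the deck 105, the flap 132.6 × 145, and all the points are within reach. In world mm the well is at about (574, 13.5) with yaw ≈2.3°, the vial at (595.5, -138), the post at (433.5, 268.5) and the pad at (470, -360). I'll move over the post, turn the jaws and descend.

{"method": "jog_arm", "body": {"motion": [12,0,-9,0,1.5,0,39,0,-28,0,4.5,0,76,0,-54,0,9,0,115,0,-82,0,13.5,0,157,0,-112,0,18.5,0,200,0,-142,0,24,0,239,0,-170,0,28.5,0,272,0,-193,0,32.5,0,294,0,-208,0,35,0,302.6,0,-214.6,0,36,0,302.6,5,-214.6,0,36,0,302.6,5,-214.6,0,36,0], "gripper": 1}}

```text
time_s: 1.65
position: [0.432, 0.2693, 0.2106]
tcp_rot: [[0.534, -0.002, 0.845], [-0.845, -0.0, 0.534], [-0.001, -1.0, -0.002]]
force: [-0.4, 0.5, -0.1]
opening: 0.999
```

```bash
python3 - <<'E'
from h import *
im,d,s=snap('wrist','w1');print(s['position'],np.round(s['tcp_rot'],3).tolist(),s['force'],s['time_s'],s['joint_positions'])
c=bot.get_calibration('wrist');K=np.array(c['mtx']);H=np.array(c['hand_eye'])
def proj(p):
    q=np.array(s['tcp_rot']).T@(np.array(p)-s['position']); q=H[:3,:3].T@(q-H[:3,3]); a=np.array([q[0],-q[1],-q[2]])
    r=np.hypot(a[0],a[1]);t=np.arctan2(r,a[2]); return K[0,2]+K[0,0]*t*a[0]/r,K[1,2]+K[0,0]*t*a[1]/r
print(proj([.4335,.2685,.150]),proj([.4335,.2685,.0]),proj([.5293,.2917,.075]))
E
```

```text
[0.43200213 0.26934207 0.21058423] [[0.534, -0.002, 0.845], [-0.845, -0.0, 0.534], [-0.001, -1.0, -0.002]] [-0.41858185  0.54717814 -0.10174897] 1.65 [ 1.93369038e+01  2.18017876e+01  9.88177014e+01  2.18413411e-02
  5.94786171e+01 -1.29706481e+01]
(np.float64(325.35553114790304), np.float64(250.7806240010545)) (np.float64(324.6319958487761), np.float64(209.56431414707515)) (np.float64(430.4362480968091), np.float64(260.4859479221113))
```

View pics/w1.png

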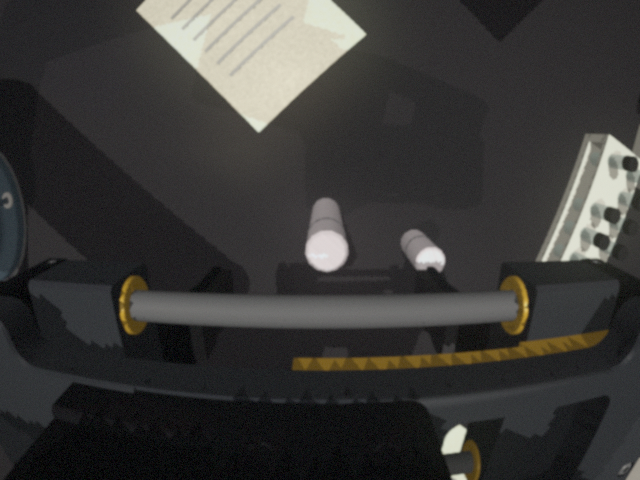

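The wrist view shows the post top at (327,251), predicted (325,251), and the short post at (431,259), predicted (430,260). Positions confirmed, so I'll descend and grip.

{"method": "jog_arm", "body": {"motion": [1.5,10,1,0,0,0,1.5,30,1,0,0,0,1.5,55,1,0,0,0,1.5,72,1,0,0,0,1.5,78,1,0,0,0,1.5,78,1,0,0,0]}}

```text
time_s: 2.45
position: [0.4345, 0.2684, 0.1328]
tcp_rot: [[0.534, -0.001, 0.846], [-0.846, -0.0, 0.534], [-0.0, -1.0, -0.001]]
force: [1.0, -0.1, 0.4]
opening: 1.0
```

{"method": "jog_arm", "body": {"motion": [0,0,0,0,0,0,0,0,0,0,0,0,0,0,0,0,0,0,0,0,0,0,0,0,0,0,0,0,0,0,0,0,0,0,0,0], "gripper": 0.15}}

```text
time_s: 3.2
position: [0.4348, 0.2682, 0.1332]
tcp_rot: [[0.533, 0.0, 0.846], [-0.846, 0.0, 0.533], [-0.0, -1.0, 0.0]]
force: [0.3, -0.1, -0.7]
opening: 0.401
```

{"method": "jog_arm", "body": {"motion": [0,0,0,0,0,0,0,0,0,0,0,0,0,0,0,0,0,0,0,0,0,0,0,0], "gripper": 0.15}}

```text
time_s: 3.7
position: [0.4348, 0.2682, 0.1331]
tcp_rot: [[0.533, 0.0, 0.846], [-0.846, 0.0, 0.533], [-0.0, -1.0, 0.0]]
force: [-0.3, -0.2, 0.0]
opening: 0.301
```

Gripped at 26–28 mm. I'll lift it 180 mm, carry it over the well and turn so the jaws lie along the hinge.

{"method": "jog_arm", "body": {"motion": [0,-8,0,0,0,0,0,-30,0,0,0,0,0,-65,0,0,0,0,0,-105,0,0,0,0,0,-140,0,0,0,0,0,-168,0,0,0,0,0,-180,0,0,0,0,9,-180,-1,0,1,0,32,-180,-2,0,3,0,64,-180,-4,0,6.5,0,100,-180,-6,0,10.5,0,138,-180,-8,0,14.5,0,176,-180,-11,0,18.5,0,212,-180,-13,0,22,0,244,-180,-15,0,25.5,0,269,-180,-16.5,0,28,0,284,-180,-17.5,0,29.5,0,290,-180,-17.8,0,30,0,290,-180,-17.8,0,30,0,290,-180,-17.8,0,30,0]}}

```text
time_s: 6.2
position: [0.5739, 0.0144, 0.3132]
tcp_rot: [[0.04, -0.0, 0.999], [-0.999, 0.001, 0.04], [-0.001, -1.0, -0.0]]
force: [-0.1, 0.3, -1.9]
opening: 0.305
```

```bash
python3 - <<'E'
from h import *
s=bot.read_state();print(s['position'],np.round(s['tcp_rot'],3).tolist(),s['force'],s['time_s'],np.round(s['joint_positions'],1),s['opening'])
snap('wrist','w2');snap('scene','s2');snap('top','t2')
a=cv2.imread('pics/s2.png')[120:385,215:475];b=cv2.imread('pics/t2.png')[100:365,215:475]
cv2.imwrite('pics/c2.png',cv2.resize(np.hstack([a,b]),None,fx=1.5,fy=1.5))
E
```

```text
[0.57393027 0.01438439 0.31320427] [[0.04, -0.0, 0.999], [-0.999, 0.001, 0.04], [-0.001, -1.0, -0.0]] [-0.0907546   0.33026309 -1.85820196] 6.2 [ -9.7  20.7  82.3   0.   77.  -12. ] 0.3049496526621953
```

View pics/c2.png

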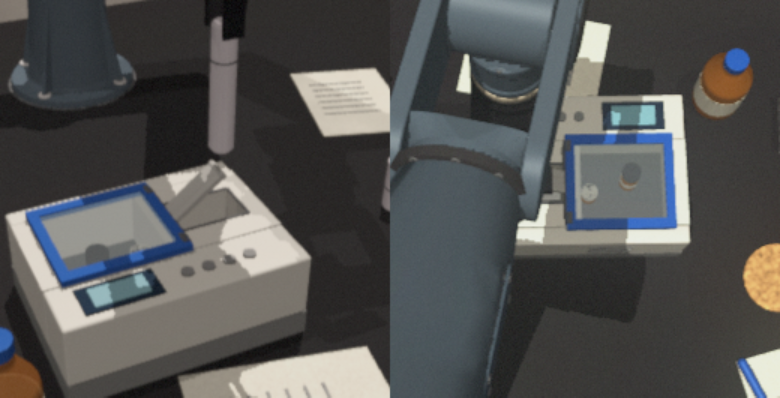

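View pics/w2.png

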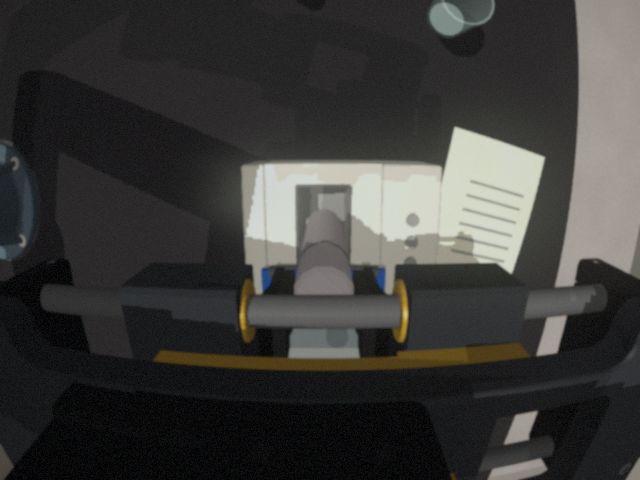

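The post hangs upright over the tail. In the wrist view the far well edge spans x 296–351 at row 185. I'll compare that with the prediction.

```bash
cat >> h.py <<'E'
def projw(p,s):
    c=bot.get_calibration('wrist');K=np.array(c['mtx']);H=np.array(c['hand_eye'])
    q=np.array(s['tcp_rot']).T@(np.array(p)-s['position']); q=H[:3,:3].T@(q-H[:3,3]); a=np.array([q[0],-q[1],-q[2]])
    r=np.hypot(a[0],a[1]);t=np.arctan2(r,a[2]); return np.round([K[0,2]+K[0,0]*t*a[0]/r,K[1,2]+K[0,0]*t*a[1]/r],1)
def well(x,y,z,W=(.5743,.0134),a=np.radians(2.3)):
    return np.array([W[0]+np.cos(a)*x-np.sin(a)*y,W[1]+np.sin(a)*x+np.cos(a)*y,.105+z])
E
python3 - <<'E'
from h import *
s=bot.read_state()
for p in [(-26,24),(26,24)]: print(p,projw(well(p[0]/1e3,p[1]/1e3,0),s))
print(projw([.574,.0144,.18],s))
a=cv2.imread('pics/w2.png')[150:280,230:450];cv2.imwrite('pics/c3.png',cv2.resize(a,None,fx=3.6,fy=3.6,interpolation=cv2.INTER_CUBIC))
E
```

```text
(-26, 24) [297.9 186.1]
(26, 24) [348.9 186.1]
[323.2 223.8]
```

View pics/c3.png

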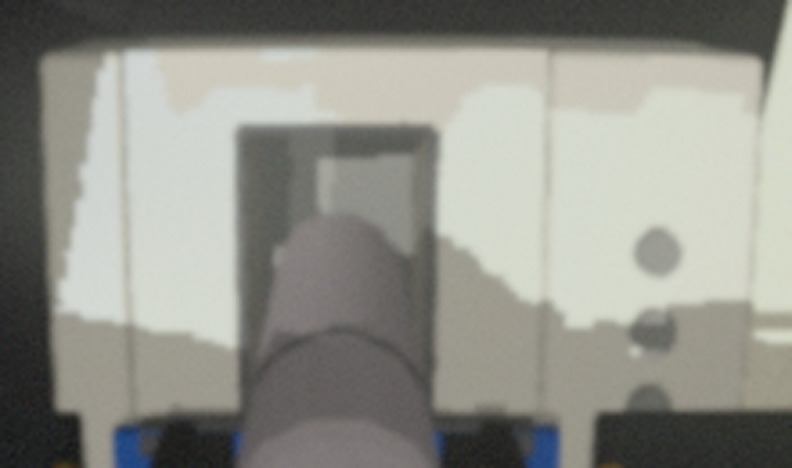

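Prediction and image agree within about 1.5 mm. I'll lower in stages.

{"method": "jog_arm", "body": {"motion": [0,8,0,0,0,0,0,18,0,0,0,0,0,28,0,0,0,0,0,38,0,0,0,0,0,48,0,0,0,0,0,58,0,0,0,0,0,58,0,0,0,0]}}

```text
time_s: 7.22
position: [0.5743, 0.0136, 0.2541]
tcp_rot: [[0.039, -0.001, 0.999], [-0.999, 0.001, 0.039], [-0.001, -1.0, -0.001]]
force: [0.2, 0.9, 0.3]
opening: 0.306
```

```bash
python3 - <<'E'
from h import *
snap('scene','s3')
a=cv2.imread('pics/s3.png')[120:385,215:475];cv2.imwrite('pics/c4.png',cv2.resize(a,None,fx=2,fy=2))
E
```

```text
(no output)
```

View pics/c4.png

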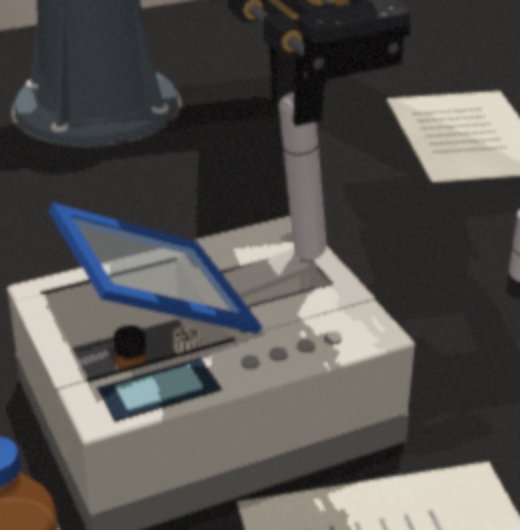

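The flap is opening, but the post has pivoted in the grip and its foot has moved toward +y. I'll check this in the wrist view.

```bash
python3 - <<'E'
from h import *
im,d,s=snap('wrist','w3');print(s['force'],s['moment'])
a=cv2.imread('pics/w3.png')[130:290,220:440];cv2.imwrite('pics/c5.png',cv2.resize(a,None,fx=3.6,fy=3.6,interpolation=cv2.INTER_CUBIC))
print([projw(well(x/1e3,.024,0),s) for x in(-26,26)])
for y in (0,5,10,15,20): print(y,projw(well(0,y/1e3+.014,.021),s))
E
```

```text
[-0.28332796  0.86636582  0.85454901] [0.2161633  0.05899995 0.00907549]
[array([292.9, 193.1]), array([353.2, 193. ])]
0 [323.1 208.6]
5 [323.  202.5]
10 [323.  196.4]
15 [323.  190.3]
20 [323.  184.1]
```

View pics/c5.png

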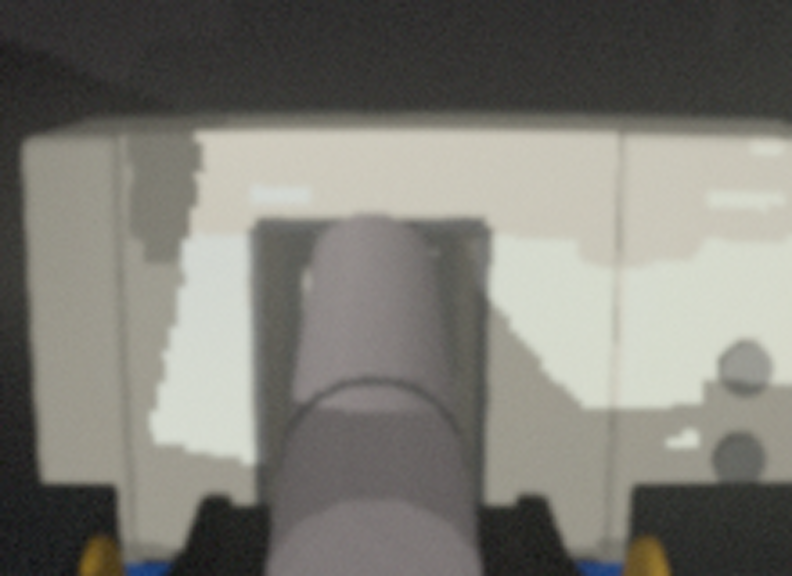

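The foot's far edge is at row ≈190, so the foot sits at y≈+15 in the well frame. That is a lean of about 7°, and the foot would hit the rim. I'll tilt the tool back by 8° before descending further.

{"method": "jog_arm", "body": {"motion": [0,0,0,0,0,-2,1,0,0,0,0,-4,2,0,0,0,0,-6,3,0,0,0,0,-8,3,0,0,0,0,-8]}}

```text
time_s: 7.95
position: [0.5746, 0.0112, 0.2552]
tcp_rot: [[0.04, 0.006, 0.999], [-0.989, -0.14, 0.041], [0.14, -0.99, 0.0]]
force: [0.6, 1.0, 1.0]
opening: 0.308
```

```bash
python3 - <<'E'
from h import *
im,d,s=snap('wrist','w4');print(s['force'],s['moment']);snap('scene','s4')
a=cv2.imread('pics/w4.png')[130:290,220:440];a=cv2.resize(a,None,fx=2,fy=2,interpolation=cv2.INTER_CUBIC)
b=cv2.imread('pics/s4.png')[120:280,265:440];b=cv2.resize(b,None,fx=2,fy=2)
cv2.imwrite('pics/c6.png',np.hstack([a,b]))
print([projw(well(x/1e3,.024,0),s) for x in(-26,26)])
for y in (-10,-5,0,5,10,15,20): print(y,projw(well(0,y/1e3+.014,.021),s))
E
```

```text
[0.64402102 1.03707134 0.96595542] [0.24075519 0.03187938 0.05125232]
[array([292.1, 166.8]), array([353.9, 166.8])]
-10 [323.  196.3]
-5 [323.  190.3]
0 [323.  184.2]
5 [323.  178.1]
10 [323. 172.]
15 [323.  165.8]
20 [323.  159.5]
```

View pics/c6.png

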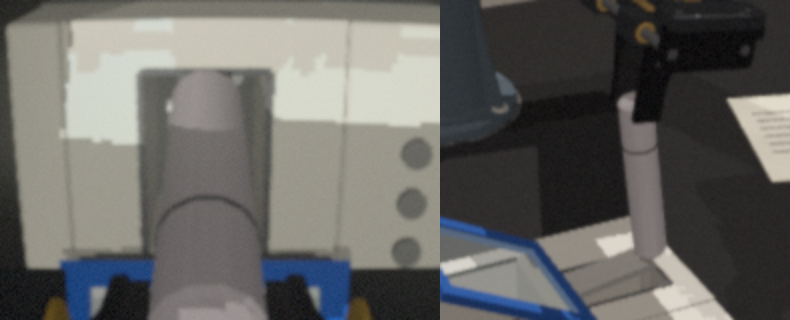

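The foot stays stuck on the tail tip and the post swivels in the pads. I'll use that to straighten it: level the tool and shift the TCP over the foot. Then I'll lift and re-enter further toward the hinge, so the tip's drag carries the foot to the right place.

{"method": "jog_arm", "body": {"motion": [-4,-1,0,0,0,2,-9,-2,0,0,0,4,-14,-3,0,0,0,6,-17.6,-3.7,0,0,0,8,-17.6,-3.7,0,0,0,8]}}

```text
time_s: 8.68
position: [0.5737, 0.0277, 0.2563]
tcp_rot: [[0.038, -0.001, 0.999], [-0.999, -0.0, 0.038], [0.0, -1.0, -0.001]]
force: [-0.2, 0.1, 0.9]
opening: 0.305
```

```bash
python3 - <<'E'
from h import *
im,d,s=snap('wrist','w5');print(s['force'],s['moment']);snap('scene','s5')
a=cv2.imread('pics/w5.png')[130:290,220:440];a=cv2.resize(a,None,fx=2,fy=2,interpolation=cv2.INTER_CUBIC)
b=cv2.imread('pics/s5.png')[120:280,265:440];b=cv2.resize(b,None,fx=2,fy=2)
cv2.imwrite('pics/c7.png',np.hstack([a,b]))
for y in (-10,-5,0,5,10,15,20): print(y,projw(well(0,y/1e3+.014,.021),s))
print(projw(s['position']+np.array([0,0,-.023]),s),projw(s['position']+np.array([0,0.0,.017]),s))
from m import T
p=T(150,305,.158);a=np.radians(2.3);q=p[:2]-[.5743,.0134];print('tip yw',-np.sin(a)*q[0]+np.cos(a)*q[1], np.cos(a)*q[0]+np.sin(a)*q[1])
E
```

```text
[-0.1608038   0.08732216  0.85139111] [-0.37953553  0.14574998 -0.02752834]
-10 [323.5 236.9]
-5 [323.5 231.1]
0 [323.5 225.2]
5 [323.5 219.2]
10 [323.4 213.2]
15 [323.4 207.2]
20 [323.4 201.1]
[323.5 267.5] [323.6 297. ]
tip yw 0.0026271604044657655 -0.0014348853849692467
```

View pics/c7.png

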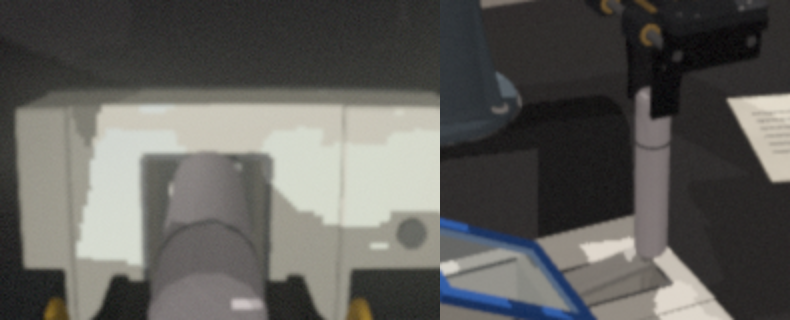

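It is upright again with the foot at y≈15.6, and the tail tip measures y≈+2.6 when shut. I'll lift clear, move to y=-13 and descend while following the drag, stopping about 10 mm above the deck.

{"method": "jog_arm", "body": {"motion": [0,-15,0,0,0,0,0,-32,0,0,0,0,0,-48,0,0,0,0,2,-60,0,0,0,0,10,-60,0,0,0,0,20,-60,0,0,0,0,27,-60,0,0,0,0,27,-60,0,0,0,0,27,-52,0,0,0,0,27,-42,0,0,0,0,26,-34,0,0,0,0,22,-26,0,0,0,0,20,-17,0,0,0,0,18,-9,0,0,0,0,16,-2,0,0,0,0,16,-2,0,0,0,0]}}

```text
time_s: 10.78
position: [0.5743, 0.0126, 0.2577]
tcp_rot: [[0.039, -0.001, 0.999], [-0.999, 0.0, 0.039], [-0.0, -1.0, -0.001]]
force: [1.0, -0.2, 0.7]
opening: 0.305
```

```bash
cat > chk.py <<'E'
from h import *
import sys
k=sys.argv[1];h=float(sys.argv[2])/1e3
im,d,s=snap('wrist','w'+k);print(s['force'],s['moment'],s['time_s']);snap('scene','s'+k)
a=cv2.imread(f'pics/w{k}.png')[130:290,220:440];a=cv2.resize(a,None,fx=2,fy=2,interpolation=cv2.INTER_CUBIC)
b=cv2.imread(f'pics/s{k}.png')[120:280,265:440];b=cv2.resize(b,None,fx=2,fy=2)
cv2.imwrite(f'pics/c{k}.png',np.hstack([a,b]))
for y in (-15,-10,-5,0,5,10,15,20): print(y,(projw(well(0,y/1e3+.014,h),s)-[0,130])*2)
a=np.radians(2.3);q=s['position'][:2]-[.5743,.0134];print('TCP xw,yw',np.round([np.cos(a)*q[0]+np.sin(a)*q[1],-np.sin(a)*q[0]+np.cos(a)*q[1]],4),'h',s['position'][2]-.133-.105)
E
python3 chk.py 8 18
```

```text
[ 1.00143028 -0.15306929  0.67715133] [ 0.00609264  0.23404288 -0.01716024] 10.775
-15 [647. 188.]
-10 [647.  176.4]
-5 [647.  164.6]
0 [647.  152.6]
5 [647.  140.6]
10 [647.  128.6]
15 [647.  116.6]
20 [647.  104.4]
TCP xw,yw [-0.     -0.0008] h 0.019653660995033614
```

View pics/c8.png

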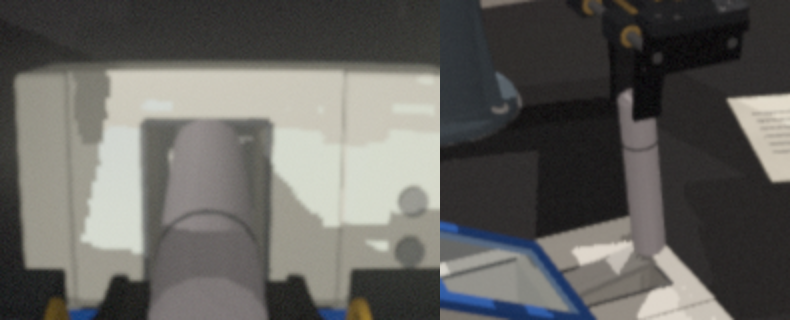

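The foot is still at y≈+13.6, so I need to see what happens in between. I'll lift clear and look.

{"method": "jog_arm", "body": {"motion": [0,-15,0,0,0,0,0,-32,0,0,0,0,0,-48,0,0,0,0,0,-58,0,0,0,0,0,-58,0,0,0,0]}}

```text
time_s: 11.5
position: [0.575, 0.0123, 0.3174]
tcp_rot: [[0.039, 0.002, 0.999], [-0.999, -0.0, 0.039], [0.0, -1.0, 0.002]]
force: [0.2, 0.5, -2.4]
opening: 0.307
```

```bash
python3 chk.py 9 78
```

```text
[ 0.24299922  0.46561481 -2.41648088] [-0.12996704  0.04773797  0.0033662 ] 11.5
-15 [644.4 187.2]
-10 [644.4 175.4]
-5 [644.4 163.6]
0 [644.4 151.8]
5 [644.4 139.8]
10 [644.4 127.8]
15 [644.4 115.6]
20 [644.2 103.4]
TCP xw,yw [ 0.0006 -0.0011] h 0.07940743405335708
```

View pics/c9.png

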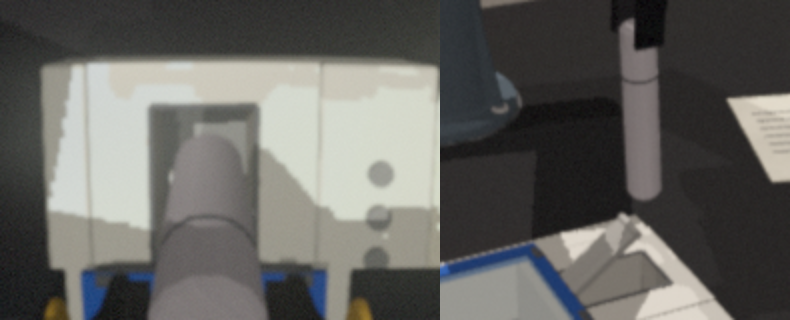

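The foot hangs at y≈7, leaning about 3.5° toward +y. I'll tilt the tool 9° so the foot leads toward the hinge, then step down with looks.

{"method": "jog_arm", "body": {"motion": [0,0,0,0,0,-3,-2,0,0,0,0,-6,-3,0,0,0,0,-9,-3,0,0,0,0,-9,-3,18,0,0,0,-9,-3,18,0,0,0,-9]}}

```text
time_s: 12.35
position: [0.573, 0.0153, 0.2966]
tcp_rot: [[0.039, 0.001, 0.999], [-0.987, -0.155, 0.038], [0.155, -0.988, -0.005]]
force: [0.8, 0.1, -2.1]
opening: 0.302
```

```bash
python3 chk.py 10 60
```

```text
[ 0.79833932  0.07000502 -2.11599046] [0.03800659 0.11776399 0.00346087] 12.35
-15 [651.2 147.8]
-10 [651.2 136. ]
-5 [651.2 124.2]
0 [651.2 112.2]
5 [651.2 100.2]
10 [651.2  88. ]
15 [651.2  75.8]
20 [651.2  63.4]
TCP xw,yw [-0.0012  0.0019] h 0.05856912048095235
```

View pics/c10.png

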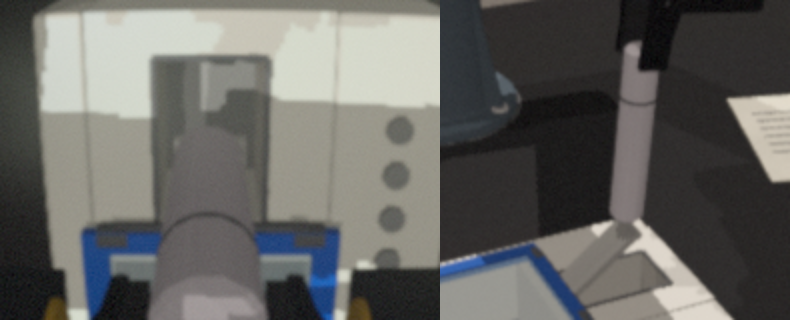

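The foot is at y≈-7, just above the tip. I'll step down 14 mm and look.

{"method": "jog_arm", "body": {"motion": [-1.1,6.9,0,0,0,0,-2.2,13.8,0,0,0,0,-2.2,13.8,0,0,0,0]}}

```text
time_s: 12.82
position: [0.5748, 0.0154, 0.2845]
tcp_rot: [[0.038, 0.007, 0.999], [-0.987, -0.156, 0.039], [0.156, -0.988, 0.001]]
force: [1.1, 0.8, 0.3]
opening: 0.308
```

```bash
python3 chk.py 11 46
```

```text
[1.07715436 0.77831095 0.26905399] [ 0.12610751 -0.13664893  0.07660171] 12.825
-15 [644.8 146. ]
-10 [644.8 134.4]
-5 [644.8 122.6]
0 [644.8 110.8]
5 [644.8  98.8]
10 [644.6  86.6]
15 [644.6  74.4]
20 [644.6  62.2]
TCP xw,yw [0.0006 0.002 ] h 0.04650483313388319
```

View pics/c11.png

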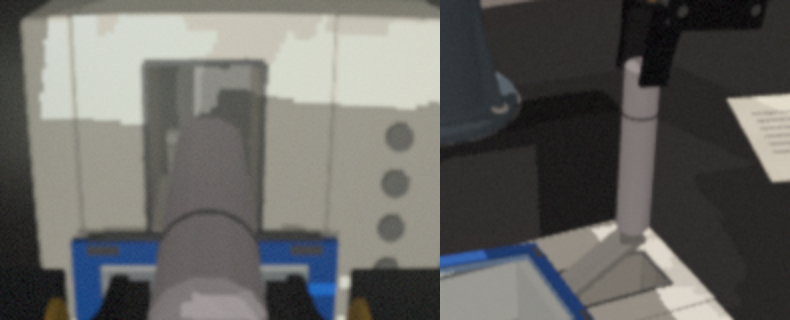

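The foot is at y≈-3, which is on track. Continuing.

{"method": "jog_arm", "body": {"motion": [-1.1,6.9,0,0,0,0,-2.2,13.8,0,0,0,0,-3.3,20.7,0,0,0,0,-3.3,20.7,0,0,0,0]}}

```text
time_s: 13.42
position: [0.5742, 0.0155, 0.2625]
tcp_rot: [[0.039, 0.005, 0.999], [-0.987, -0.156, 0.039], [0.156, -0.988, -0.001]]
force: [1.2, 0.6, 1.2]
opening: 0.299
```

```bash
python3 chk.py 12 25
```

```text
[1.24764628 0.55769381 1.2144628 ] [ 0.27975992 -0.36565614  0.0465838 ] 13.425
-15 [647.2 147.4]
-10 [647.2 135.6]
-5 [647.2 123.8]
0 [647.2 111.8]
5 [647.2  99.8]
10 [647.2  87.8]
15 [647.2  75.6]
20 [647.   63.2]
TCP xw,yw [-0.      0.0022] h 0.024459387597616553
```

View pics/c12.png

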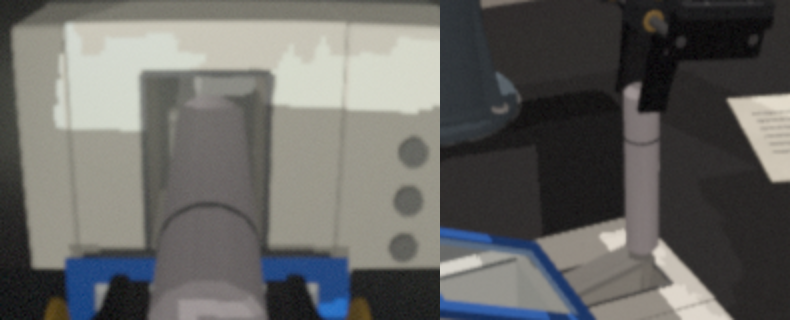

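The foot is at y≈5.7, with only about 3.5 mm of drag left. I'll continue to just above deck level.

{"method": "jog_arm", "body": {"motion": [-1.1,6.9,0,0,0,0,-2.2,13.8,0,0,0,0,-3,18.8,0,0,0,0,-3,18.8,0,0,0,0]}}

```text
time_s: 14.02
position: [0.5741, 0.0155, 0.2437]
tcp_rot: [[0.039, 0.005, 0.999], [-0.987, -0.156, 0.039], [0.156, -0.988, -0.001]]
force: [2.5, 0.8, 0.7]
opening: 0.307
```

```bash
python3 chk.py 13 5
```

```text
[2.50246899 0.75314652 0.7372772 ] [ 0.31473641 -0.26194247 -0.0218586 ] 14.025
-15 [647.4 146.2]
-10 [647.4 134.6]
-5 [647.4 122.8]
0 [647.4 111. ]
5 [647.4  99. ]
10 [647.4  86.8]
15 [647.4  74.6]
20 [647.4  62.4]
TCP xw,yw [-0.0001  0.0021] h 0.005672362012741863
```

View pics/c13.png

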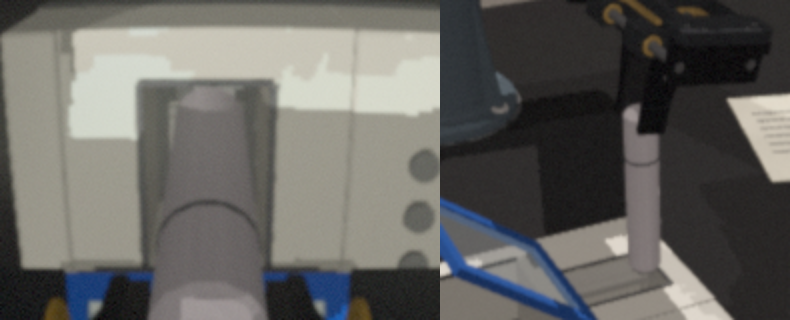

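The foot is inside the rim by about 2–3 mm (foot edge at row 87, rim at row 80). I'll enter slowly.

{"method": "jog_arm", "body": {"motion": [-0.8,4.9,0,0,0,0,-1.6,9.9,0,0,0,0,-2.5,15.8,0,0,0,0,-2.5,15.8,0,0,0,0]}}

```text
time_s: 14.62
position: [0.5741, 0.0155, 0.2277]
tcp_rot: [[0.039, 0.005, 0.999], [-0.987, -0.156, 0.039], [0.156, -0.988, -0.001]]
force: [0.4, 1.0, -0.0]
opening: 0.31
```

```bash
python3 chk.py 14 -10
```

```text
[ 0.39172577  0.96816266 -0.03227501] [ 0.23492512 -0.22283296  0.01320387] 14.625
-15 [647.2 146.8]
-10 [647.2 135.2]
-5 [647.2 123.4]
0 [647.2 111.4]
5 [647.2  99.4]
10 [647.2  87.4]
15 [647.2  75.2]
20 [647.2  62.8]
TCP xw,yw [-0.0001  0.0021] h -0.010287361085004929
```

View pics/c14.png

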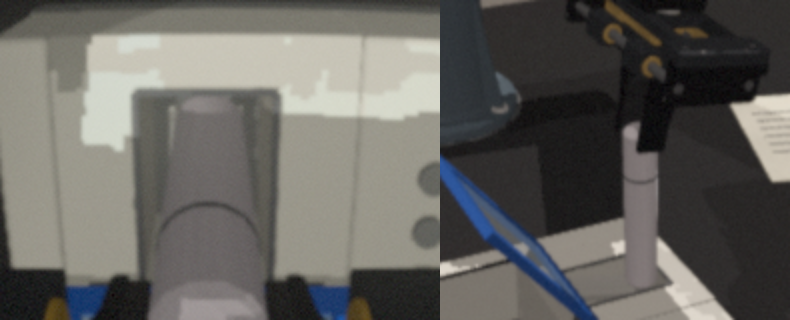

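The foot is in the pit with low forces. I'll continue down, easing 4 mm to +y.

{"method": "jog_arm", "body": {"motion": [-1.6,7,0,0,0,0,-3.3,14.6,0,0,0,0,-5,22,0,0,0,0,-7,29,0,0,0,0,-8.6,36,0,0,0,0,-10.1,43,0,0,0,0,-11.5,50,0,0,0,0,-11.5,50,0,0,0,0]}}

```text
time_s: 15.72
position: [0.5731, 0.0193, 0.1758]
tcp_rot: [[0.039, 0.003, 0.999], [-0.987, -0.155, 0.039], [0.155, -0.988, -0.003]]
force: [0.2, 0.4, -4.0]
opening: 0.299
```

```bash
python3 chk.py 15 -60
```

```text
[ 0.1965352   0.39856735 -4.03514818] [ 0.24021575  0.09269673 -0.02299678] 15.725
-15 [650.  157.6]
-10 [650.  145.8]
-5 [650. 134.]
0 [650.  122.2]
5 [650.  110.2]
10 [650.  98.]
15 [650.   85.8]
20 [650.   73.6]
TCP xw,yw [-0.0009  0.0059] h -0.062175253556248436
```

View pics/s15.png

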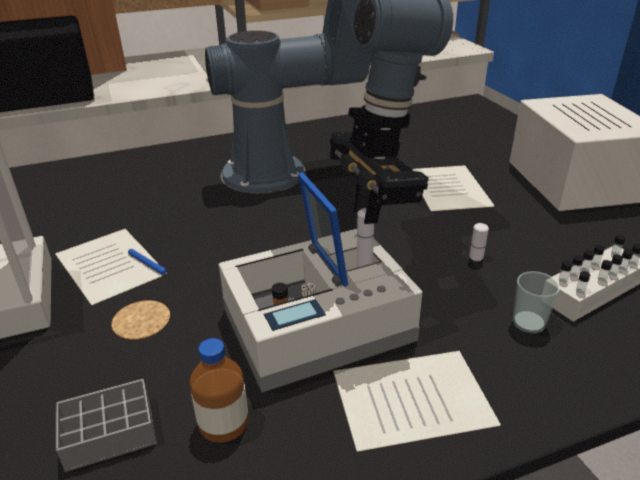

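The flap stands at about 75°. I'll lower the remaining 13 mm until contact.

{"method": "jog_arm", "body": {"motion": [-0.6,4,0,0,0,0,-1.2,8,0,0,0,0,-1.7,11,0,0,0,0,-2,13,0,0,0,0,-2,13,0,0,0,0]}}

```text
time_s: 16.45
position: [0.5743, 0.019, 0.1638]
tcp_rot: [[0.039, 0.006, 0.999], [-0.987, -0.156, 0.039], [0.156, -0.988, 0.0]]
force: [1.5, 1.0, -2.2]
opening: 0.308
```

{"method": "jog_arm", "body": {"motion": [-0.2,1.5,0,0,0,0,-0.5,3,0,0,0,0,-0.5,3,0,0,0,0]}}

```text
time_s: 16.82
position: [0.5754, 0.0186, 0.1633]
tcp_rot: [[0.038, 0.009, 0.999], [-0.987, -0.158, 0.039], [0.158, -0.987, 0.003]]
force: [0.0, 1.1, 9.1]
opening: 0.307
```

Floor contact, about 9 N upward. I'll release.

{"method": "jog_arm", "body": {"motion": [0,-1,0,0,0,0,0,-2,0,0,0,0,0,-2,0,0,0,0,0,-2,0,0,0,0,0,-2,0,0,0,0,0,-2,0,0,0,0], "gripper": 0.65}}

```text
time_s: 17.58
position: [0.5742, 0.0192, 0.1629]
tcp_rot: [[0.039, 0.006, 0.999], [-0.987, -0.156, 0.039], [0.156, -0.988, -0.0]]
force: [-0.4, -0.2, -0.5]
opening: 0.647
```

```bash
python3 chk.py 16 -70; python3 -c "
import cv2;a=cv2.imread('pics/s16.png')[150:380,210:440];cv2.imwrite('pics/d16.png',cv2.resize(a,None,fx=2.5,fy=2.5))"
```

```text
[-0.40481585 -0.16627173 -0.53597544] [-0.03730385  0.01990971  0.00362107] 17.575
-15 [646.6 159.4]
-10 [646.6 147.6]
-5 [646.6 135.6]
0 [646.6 123.6]
5 [646.6 111.6]
10 [646.6  99.4]
15 [646.4  87. ]
20 [646.4  74.6]
TCP xw,yw [0.0001 0.0058] h -0.07513322091848214
```

View pics/d16.png

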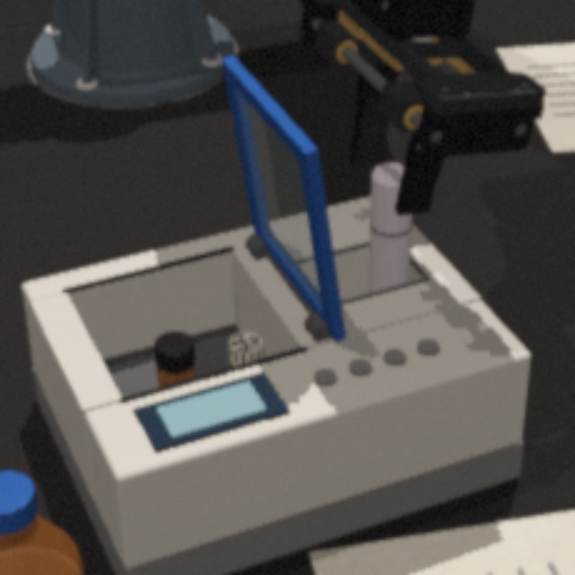

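View pics/w16.png

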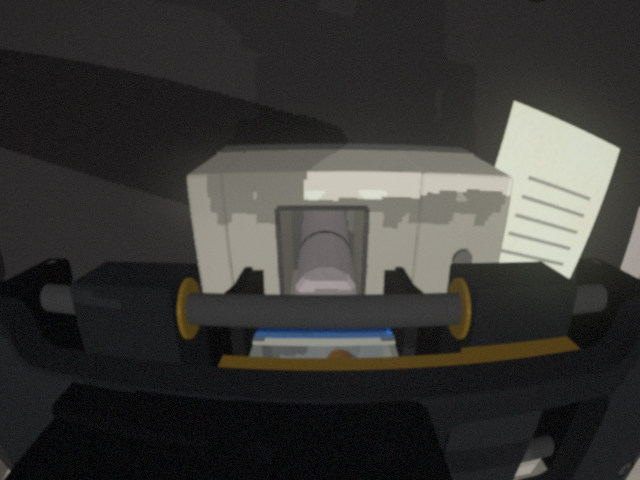

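The flap is open at about 80° and the post stands free between the open fingers. I'll retract along the tool axis.

{"method": "jog_arm", "body": {"motion": [0,-6,0,0,0,0,0,-20,0,0,0,0,0,-40,0,0,0,0,0,-70,0,0,0,0,0,-105,0,0,0,0,0,-140,0,0,0,0,0,-170,0,0,0,0,0,-185,0,0,0,0,0,-185,0,0,0,0]}}

```text
time_s: 18.8
position: [0.5735, 0.0484, 0.3471]
tcp_rot: [[0.039, 0.009, 0.999], [-0.987, -0.156, 0.039], [0.157, -0.988, 0.003]]
force: [-0.7, 1.2, 0.6]
opening: 0.651
```

```bash
python3 - <<'E'
from h import *
snap('scene','s17');im,d,s=snap('wrist','w17');t,_,_=snap('top','t17')
a=cv2.imread('pics/s17.png')[150:380,210:440];b=cv2.imread('pics/t17.png')[130:290,250:430]
cv2.imwrite('pics/d17.png',np.hstack([cv2.resize(a,(400,400)),cv2.resize(b,(400,356))[:356].copy() if 0 else cv2.resize(b,(400,400))]))
R=s['tcp_rot'];print(s['position'])
# target: above vial, tilt 12
tgt=np.array([.5955,-.1381,.30]);print('shift tool mm',(R.T@(tgt-s['position'])*1e3).round(1))
E
```

```text
[0.57277538 0.04821507 0.34560234]
shift tool mm [177.6  74.3  15.4]
```

View pics/d17.png

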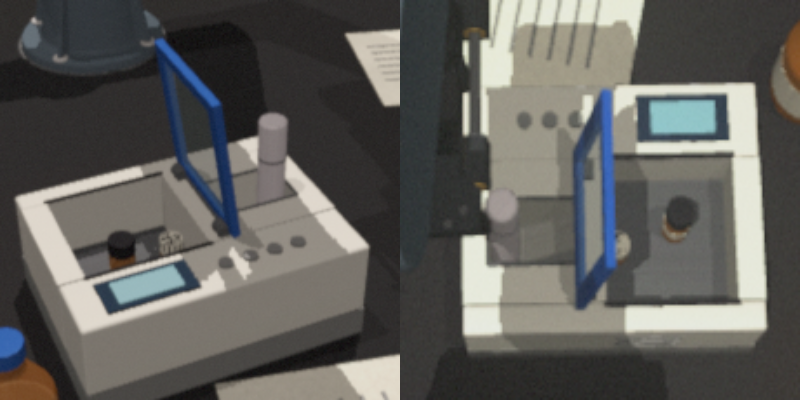

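The flap holds open and the post stands in the pit. The vial is clearly visible with its cap near (376.5,215) in the top image. I'll get depth there.

```bash
python3 - <<'E'
from h import *
z=np.load('pics/t17.npz');d=z['d'];f=lambda p:np.round(p*1e3,1)
for u in (373,376,379):
  for v in (211,214,217): print(u,v,f(w('top',d,u,v,r=0)))
a=cv2.imread('pics/t17.png')[195:245,335:405];cv2.imwrite('pics/d18.png',cv2.resize(a,None,fx=10,fy=10,interpolation=cv2.INTER_CUBIC))
E
```

```text
373 211 [ 602.  -132.3  101.5]
373 214 [ 595.3 -132.2  102.6]
373 217 [ 589.5 -132.4  100.7]
376 211 [ 601.  -138.   105.5]
376 214 [ 596.6 -138.8   98.4]
376 217 [ 588.  -137.9  106.8]
379 211 [ 601.6 -144.3  104.1]
379 214 [ 595.2 -144.3  104.2]
379 217 [ 590.  -144.8  100.1]
```

View pics/d18.png

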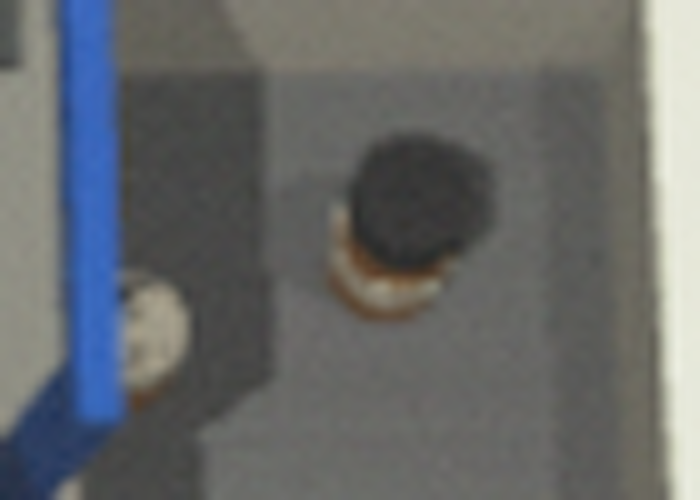

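The vial is at (595, -138.5) with its cap top ≈102 mm, as expected. I'll move above it, cross over the flap high, and tilt the tool 12° so the hand leans away from the flap.

{"method": "jog_arm", "body": {"motion": [11,3,1,0,0,1,36,11,3,0,0,4,69,21,6,0,0,8,103,31,9,0,0,12,137,41,11,0,0,16,163,49,13,0,0,19,177,53,15,0,0,21,181,54.5,15,0,0,21,181,54.5,15,0,0,21,181,54.5,15,0,0,21], "gripper": 0.5}}

```text
time_s: 20.2
position: [0.5953, -0.1368, 0.3206]
tcp_rot: [[0.04, -0.008, 0.999], [-0.977, 0.208, 0.041], [-0.208, -0.978, 0.0]]
force: [-0.2, -0.4, -0.2]
opening: 0.502
```

```bash
python3 - <<'E'
from h import *
im,d,s=snap('wrist','w19');snap('scene','s19');R=np.array(s['tcp_rot']);print(s['position'],s['joint_positions'].round(1))
print('cap pred',projw([.595,-.1385,.101],s))
tgt=np.array([.595,-.1385,.078])-R[:,1]*.003
print('shift',(R.T@(tgt-s['position'])*1e3).round(1),'down100',(R.T@[0,0,-100]).round(1))
E
```

```text
[ 0.59534576 -0.13682262  0.32060944] [-28.8  25.6  74.1  10.3  86.6 -32.3]
cap pred [322.8 250.8]
shift [ 52.1 234.   -0.5] down100 [20.8 97.8 -0. ]
```

View pics/w19.png

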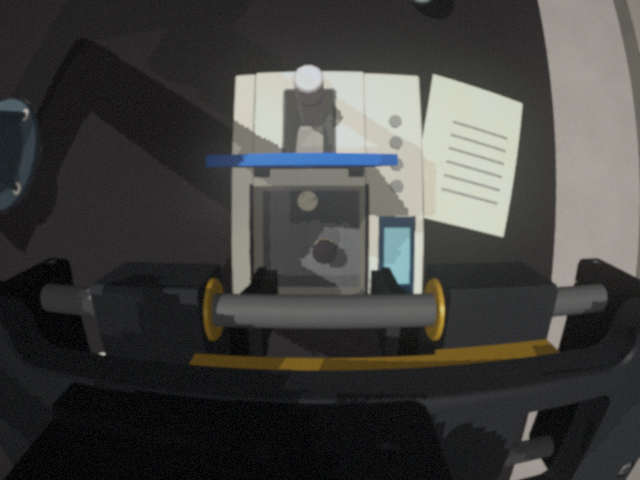

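View pics/s19.png

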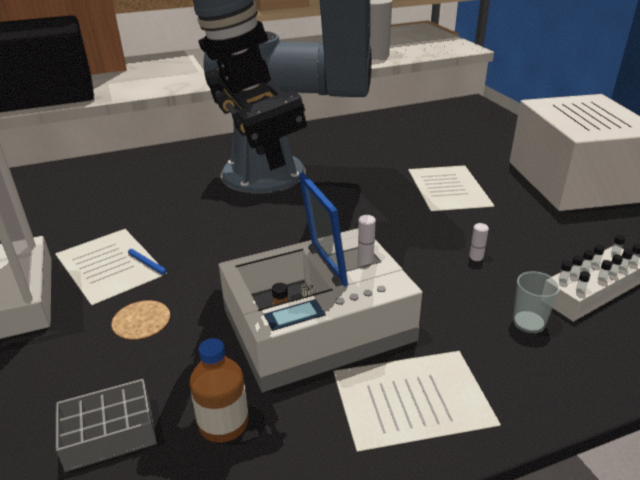

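The cap shows at (325,250), predicted (323,251). I'll descend around the vial.

{"method": "jog_arm", "body": {"motion": [3,12,0,0,0,0,10,42,0,0,0,0,20,85,1,0,0,0,29,128,1,0,0,0,37,165,1,0,0,0,43,192,1,0,0,0,47,212,1,0,0,0,50,225,1,0,0,0,52,234,1,0,0,0,52,234,1,0,0,0]}}

```text
time_s: 21.55
position: [0.5963, -0.1404, 0.0801]
tcp_rot: [[0.038, -0.009, 0.999], [-0.977, 0.208, 0.039], [-0.208, -0.978, -0.001]]
force: [-0.7, 0.3, 0.1]
opening: 0.502
```

```bash
python3 - <<'E'
from h import *
snap('wrist','w20');snap('scene','s20')
a=cv2.imread('pics/s20.png')[150:380,210:440];b=cv2.imread('pics/w20.png')
cv2.imwrite('pics/d20.png',np.hstack([cv2.resize(a,(400,400)),cv2.resize(b[120:380,190:450],(400,400))]))
E
```

```text
(no output)
```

View pics/d20.png

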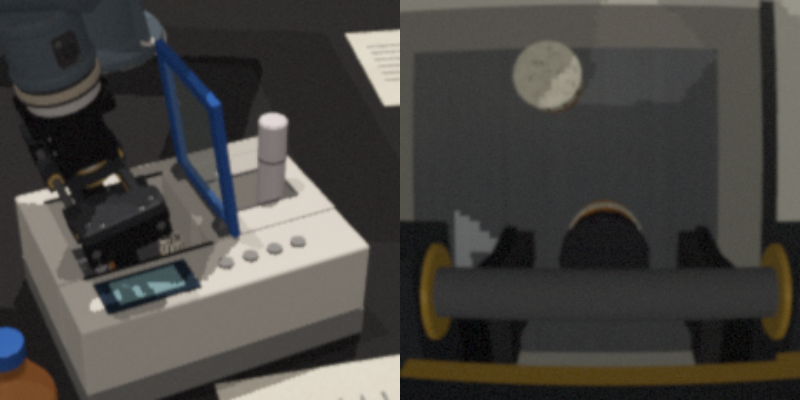

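The vial sits centred between the fingers and forces are near zero. Closing.

{"method": "jog_arm", "body": {"motion": [0,0,0,0,0,0,0,0,0,0,0,0,0,0,0,0,0,0,0,0,0,0,0,0,0,0,0,0,0,0,0,0,0,0,0,0,0,0,0,0,0,0], "gripper": 0.12}}

```text
time_s: 22.52
position: [0.5967, -0.1406, 0.0809]
tcp_rot: [[0.038, -0.008, 0.999], [-0.977, 0.208, 0.039], [-0.208, -0.978, 0.0]]
force: [-0.9, 0.3, 4.9]
opening: 0.29
```

Gripped at 25 mm opening. I'll lift straight up 130 mm and check.

{"method": "jog_arm", "body": {"motion": [-1,-5,0,0,0,0,-4,-18,0,0,0,0,-8,-38,0,0,0,0,-13,-60,0,0,0,0,-18,-85,0,0,0,0,-23,-108,0,0,0,0,-26,-122,0,0,0,0,-27,-127,0,0,0,0,-27,-127,0,0,0,0,-27,-127,0,0,0,0]}}

```text
time_s: 23.78
position: [0.5959, -0.1403, 0.2093]
tcp_rot: [[0.038, -0.01, 0.999], [-0.977, 0.209, 0.039], [-0.209, -0.978, -0.002]]
force: [1.0, 0.3, -0.5]
opening: 0.286
```

```bash
python3 - <<'E'
from h import *
im,d,s=snap('scene','s21');snap('wrist','w21');s=bot.read_state();R=np.array(s['tcp_rot'])
print(s['position'],s['joint_positions'].round(1))
print('bottle cap',w('scene',d,212,351),w('top',np.load('pics/top0.npz')['d'],446,141))
for z in(.20,): print((R.T@(np.array([.470,-.360,z])-s['position'])*1e3).round(1))
cv2.imwrite('pics/d21.png',cv2.resize(cv2.imread('pics/s21.png')[100:380,180:440],None,fx=2.1,fy=2.1))
E
```

```text
[ 0.59601838 -0.1403685   0.20940675] [-29.   31.7  81.6  10.7  73.3 -34.9]
bottle cap [ 0.75105505 -0.27574345  0.14970003] [ 0.73827032 -0.27388418  0.1504245 ]
[ 211.8  -35.4 -134.5]
```

View pics/d21.png

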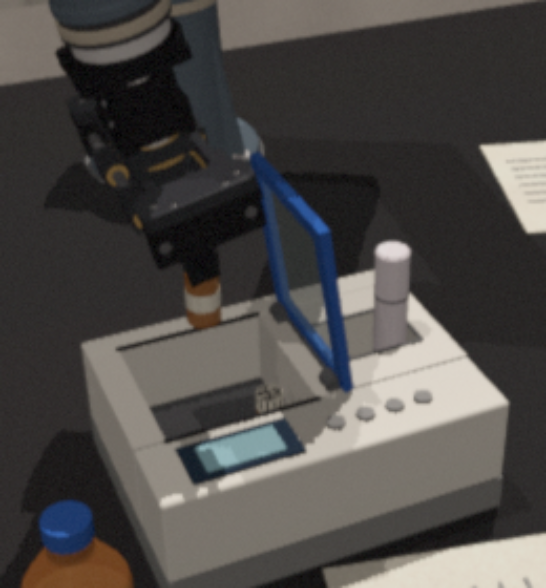

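View pics/w21.png

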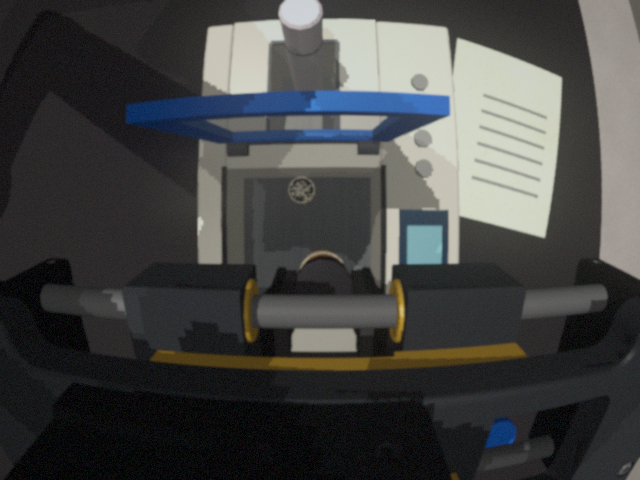

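The vial is lifted and upright, and the flap and post are unchanged. I'll carry it to above the pad.

{"method": "jog_arm", "body": {"motion": [8,-1,-5,0,0,0,29,-5,-19,0,0,0,60,-10,-38,0,0,0,95,-16,-60,0,0,0,130,-21,-82,0,0,0,162,-27,-102,0,0,0,188,-31,-119,0,0,0,205,-34,-130,0,0,0,213,-35,-134.5,0,0,0,213,-35,-134.5,0,0,0,213,-35,-134.5,0,0,0]}}

```text
time_s: 25.25
position: [0.471, -0.3602, 0.2003]
tcp_rot: [[0.039, -0.008, 0.999], [-0.977, 0.208, 0.04], [-0.209, -0.978, 0.0]]
force: [-0.8, -0.7, -0.5]
opening: 0.286
```

```bash
python3 - <<'E'
from h import *
im,d,s=snap('scene','s22');snap('wrist','w22');s=bot.read_state();R=np.array(s['tcp_rot'])
print(s['position'],s['force'],'down100',(R.T@[0,0,-100]).round(1))
print('pad pred wrist',projw([.470,-.360,.004],s))
a=cv2.imread('pics/s22.png')[140:380,60:300];b=cv2.imread('pics/w22.png')
cv2.imwrite('pics/d22.png',np.hstack([cv2.resize(a,(400,400)),cv2.resize(b[120:380,190:450],(400,400))]))
E
```

```text
[ 0.47100751 -0.36026458  0.20037689] [ 0.05310869  0.70846138 -0.88173584] down100 [20.8 97.8 -0. ]
pad pred wrist [322.3 250.7]
```

View pics/d22.png

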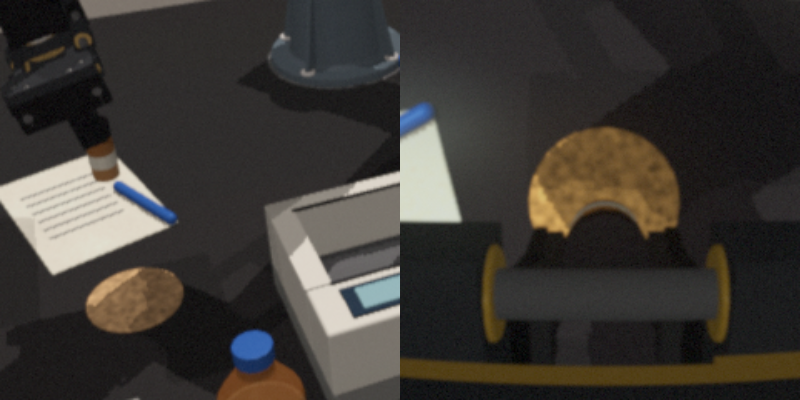

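The pad is centred at about (323,251) as predicted. I'll descend 150 mm, then finish slowly.

{"method": "jog_arm", "body": {"motion": [2,8,0,0,0,0,6,28,0,0,0,0,12,54,0,0,0,0,17.5,82,0,0,0,0,23,107,0,0,0,0,27,126,0,0,0,0,29.5,138,0,0,0,0,30.8,144.5,0,0,0,0,31.2,146.7,0,0,0,0,31.2,146.7,0,0,0,0]}}

```text
time_s: 26.6
position: [0.4708, -0.3616, 0.0508]
tcp_rot: [[0.038, -0.008, 0.999], [-0.978, 0.207, 0.039], [-0.207, -0.978, 0.001]]
force: [-0.2, 0.0, -0.2]
opening: 0.288
```

{"method": "jog_arm", "body": {"motion": [0.2,1,0,0,0,0,0.4,2,0,0,0,0,0.6,3,0,0,0,0,0.8,4,0,0,0,0,0.8,4,0,0,0,0]}}

```text
time_s: 27.22
position: [0.4704, -0.3612, 0.0461]
tcp_rot: [[0.038, -0.008, 0.999], [-0.977, 0.208, 0.039], [-0.208, -0.978, -0.0]]
force: [-0.4, -0.0, -0.3]
opening: 0.286
```

{"method": "jog_arm", "body": {"motion": [0.1,0.5,0,0,0,0,0.2,1,0,0,0,0,0.3,1.5,0,0,0,0,0.4,2,0,0,0,0,0.4,2,0,0,0,0]}}

```text
time_s: 27.85
position: [0.4705, -0.3612, 0.0442]
tcp_rot: [[0.038, -0.008, 0.999], [-0.977, 0.208, 0.039], [-0.208, -0.978, -0.0]]
force: [-0.2, -0.1, -0.6]
opening: 0.288
```

```bash
python3 - <<'E'
from h import *
snap('scene','s23');s=bot.read_state();print(s['position'],s['force'])
a=cv2.imread('pics/s23.png')[240:360,80:240];cv2.imwrite('pics/d23.png',cv2.resize(a,None,fx=5,fy=5,interpolation=cv2.INTER_CUBIC))
E
```

```text
[ 0.47047822 -0.36123019  0.04415954] [-0.18098244  0.48767293 -0.5932147 ]
```

View pics/d23.png

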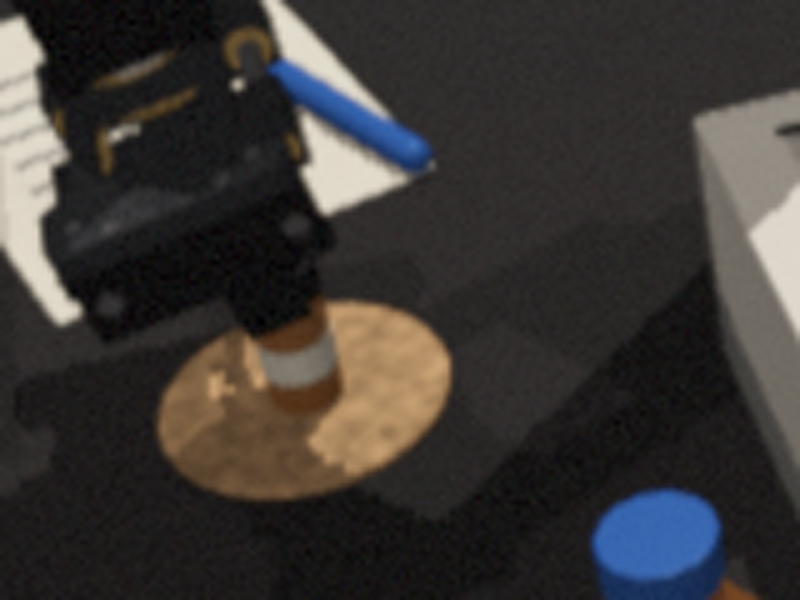

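Near contact. Checking the apparent tilt against a true vertical, then a few more half-millimetre steps.

```bash
python3 - <<'E'
from h import *
c=bot.get_calibration('scene');K=c['mtx'];P=np.linalg.inv(c['pose'])
for z in (.004,.034,.064):
    q=P[:3,:3]@np.array([.4705,-.360,z])+P[:3,3];a=np.array([q[0],-q[1],-q[2]]);u=K@a/a[2];print(((u[:2]-[80,240])*5).round(1))
E
```

```text
[304.8 390.9]
[288.5 325.4]
[271.7 257.6]
```

{"method": "jog_arm", "body": {"motion": [0.1,0.4,0,0,0,0,0.2,0.8,0,0,0,0,0.25,1.2,0,0,0,0,0.25,1.2,0,0,0,0]}}

```text
time_s: 28.4
position: [0.4706, -0.3614, 0.0439]
tcp_rot: [[0.038, -0.008, 0.999], [-0.977, 0.207, 0.039], [-0.208, -0.978, 0.0]]
force: [-1.4, 0.9, 6.0]
opening: 0.29
```

Contact at 6 N, and the vial's axis matches the predicted vertical. I'll release it, then withdraw along the tool axis.

{"method": "jog_arm", "body": {"motion": [0,-0.5,0,0,0,0,0,-0.5,0,0,0,0,0,-0.5,0,0,0,0,0,-0.5,0,0,0,0,0,-0.5,0,0,0,0,0,-0.5,0,0,0,0], "gripper": 0.6}}

```text
time_s: 29.15
position: [0.4705, -0.3613, 0.0434]
tcp_rot: [[0.038, -0.008, 0.999], [-0.977, 0.208, 0.039], [-0.208, -0.978, -0.0]]
force: [-0.7, 0.4, -0.4]
opening: 0.599
```

```bash
python3 - <<'E'
from h import *
snap('wrist','w24');s=bot.read_state();print(s['opening'],s['force'])
cv2.imwrite('pics/d24.png',cv2.resize(cv2.imread('pics/w24.png')[120:380,190:450],(600,600)))
E
```

```text
0.602171046361917 [-0.12631228  0.96278036 -0.5368824 ]
```

View pics/d24.png

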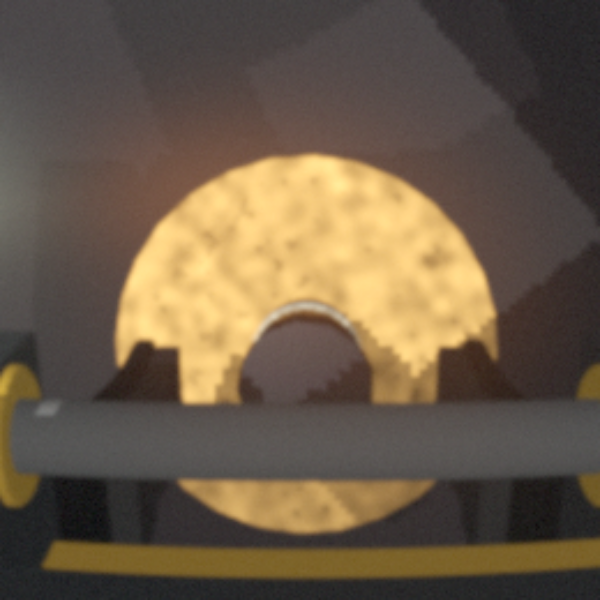

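The vial stands mid-pad with a gap on both sides. Withdrawing.

{"method": "jog_arm", "body": {"motion": [0,-5,0,0,0,0,0,-18,0,0,0,0,0,-40,0,0,0,0,0,-70,0,0,0,0,0,-105,0,0,0,0,0,-135,0,0,0,0,0,-155,0,0,0,0,0,-160,0,0,0,0,0,-160,0,0,0,0]}}

```text
time_s: 30.32
position: [0.4717, -0.3945, 0.2002]
tcp_rot: [[0.038, -0.008, 0.999], [-0.977, 0.208, 0.039], [-0.208, -0.978, 0.0]]
force: [-0.6, -0.2, 0.6]
opening: 0.599
```

```bash
python3 - <<'E'
from h import *
im,d,s=snap('scene','s25');t,dt,_=snap('top','t25');snap('wrist','w25')
b=cv2.imread('pics/w25.png')[100:400,150:450]
cv2.imwrite('pics/d25.png',np.hstack([cv2.resize(cv2.imread('pics/s25.png')[150:400,80:440],(576,400)),cv2.resize(b,(220,220)).copy() if 0 else cv2.resize(b,(224,400))]))
E
```

```text
(no output)
```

View pics/d25.png

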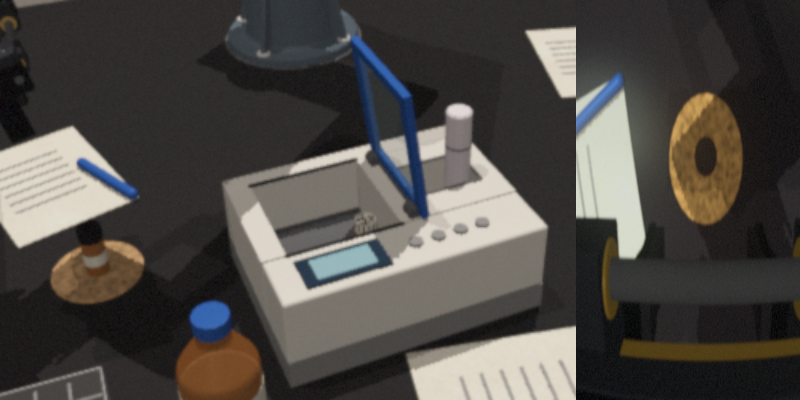

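View pics/t25.png

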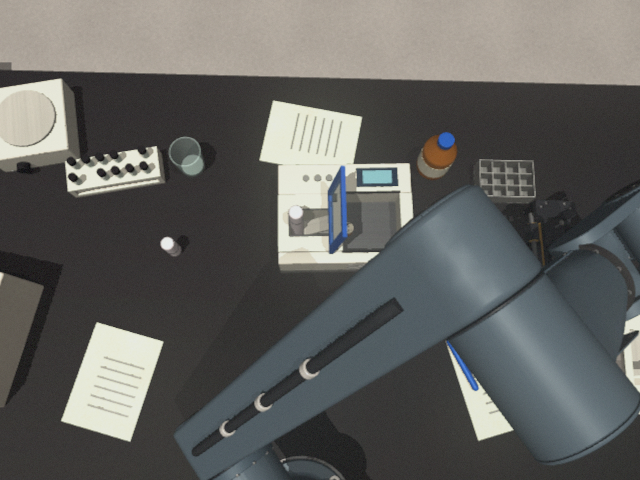

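```bash
python3 - <<'E'
from h import *
d=np.load('pics/t25.npz')['d'];ds=np.load('pics/s25.npz')['d'];f=lambda p:np.round(p*1e3,1)
p=w('top',None,296,213,.18)
print('post top depth',f(w('top',d,296,213)),f(p),'well',f(well(0,0,0)))
# vial: scene base/top
print('vial cap scene',f(w('scene',ds,136,287)), 'wrist pred axis top', end=' ')
z=np.load('pics/w25.npz');s=dict(position=z['pos'],tcp_rot=z['rot']);print(projw([.4705,-.36,.064],s),projw([.47,-.36,.004],s))
E
```

```text
post top depth [571.8  22.3 179.7] [571.7  22.3 180. ] well [574.3  13.4 105. ]
vial cap scene [ 458.9 -356.    64.1] wrist pred axis top [324.1 216.9] [323.5 217.7]
```

View pics/s25.png

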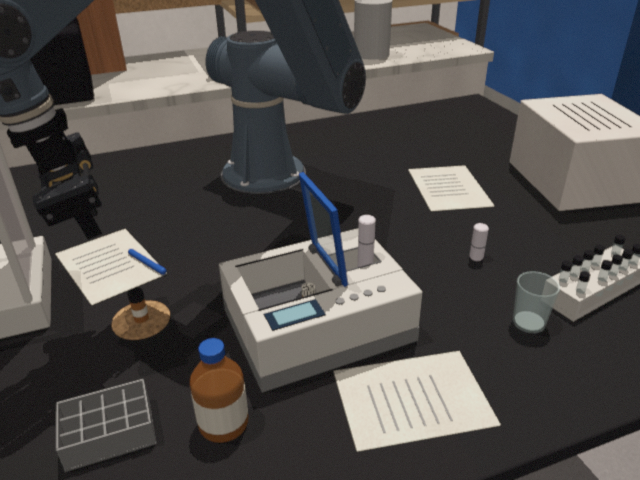

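View pics/w25.png

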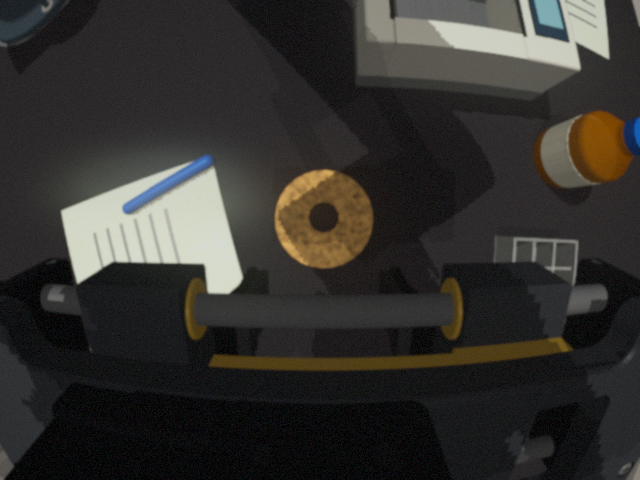

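The vial is centred on the pad, at (323,217) in the wrist view, predicted (324,217). The post top is at z = 180 mm (seated), 9 mm from the well point. The hand is fairly near the white frame at the left, so I'll ease it back to give clearance and then hand in.

{"method": "jog_arm", "body": {"motion": [-5,-8,0,0,0,0,-20,-25,0,0,0,0,-40,-40,0,0,0,0,-55,-50,0,0,0,0,-60,-52,0,0,0,0,-60,-52,0,0,0,0,-60,-52,0,0,0,0]}}

```text
time_s: 31.35
position: [0.4697, -0.3468, 0.2627]
tcp_rot: [[0.038, -0.009, 0.999], [-0.977, 0.208, 0.039], [-0.208, -0.978, -0.001]]
force: [-0.4, 0.4, -0.1]
opening: 0.598
```

```bash
python3 - <<'E'
from h import *
snap('scene','s26');s=bot.read_state();print(s['position'],s['force'],np.abs(s['qvel']).max(),s['time_s'])
E
```

```text
[ 0.46968013 -0.34686379  0.26258526] [-0.16417535  0.1514678  -0.18573065] 0.274242732694656 31.4
```

View pics/s26.png

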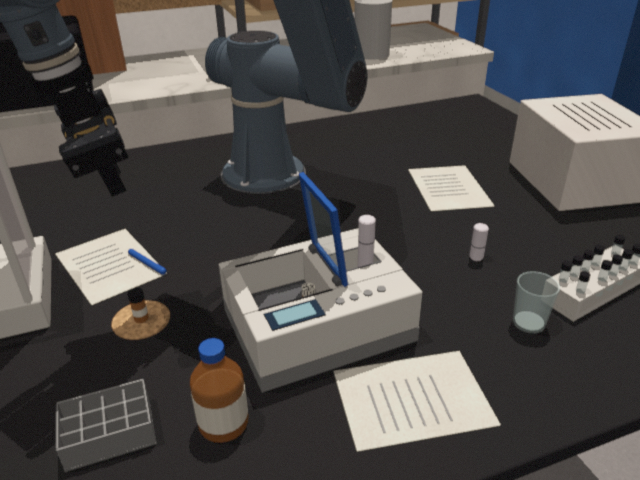

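The flap is propped open, the post is standing, the vial is upright on the pad at (140,315), and the arm is clear. Handing in.

```bash
python3 -c "
from rig import bot
print(bot.hand_in())"
```

```text
the job is handed in; nothing more can be done
None
```

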